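# Set the swivel stone holder to 60 degrees

## Robot

A 7-joint arm with a two-finger parallel gripper is mounted at the origin on the work surface. World frame = base frame: x ahead of the robot, y to its left, z up, the work surface at z = 0. Lengths are in mm, angles in rad, forces in N, time in s.
With the tool pointing down it reaches from about 400 to 875 mm from the base axis. Payload 19.3 kg.
Tool frame: the origin (TCP) lies at the very end of the fingers, on their centre line; the grasp point (between the pads) lies 19 mm behind it (grip_point_offset is the z of the grasp point in the tool frame, in mm); z points along the fingers, y is the line along which they close (so a half turn about z gives the same grasp; the last joint's range is limited). The gripper opens to 85 mm and grips with 20 to 120 N. Pads are 22 mm wide; open, the fingers measure 114 mm over their backs; the gripper's body (76 mm by 85 mm) begins 54 mm behind the grasp point. The pads swing forward as they close: fully open they stand 13 mm farther back than shut.
Start: joints at [1.158, 0.521, -0.036, 1.599, 0.021, 1.021, -0.113], TCP at [210.05, -588.637, 231.291] pointing down, gripper open.
Joint ranges: [-2.91, 2.91], [-0.3, 2.13], [-1.5, 1.42], [0.17, 2.43], [-1.26, 4.41], [0.16, 1.93], [-2.52, 2.52]. Speed limits (rad/s): [1.89, 1.89, 2.39, 2.39, 3.01, 3.01, 3.01].

## Interface

Orientations are given as a 3x3 rotation matrix whose columns are the frame's x, y, z axes.
In Python, from workcell import movep, movel, goto_joints, open_gripper, clamp, wait, inverse_kinematics, read_state, camera, PlanningError, finish_job, grip_point_offset gives the robot as it stands. Calls block until the motion is done:
- movep(position, orientation): joint-space move of the TCP to a pose.
- movel(position, frame=None, max_speed=150, guard=None): straight line of the TCP; frame=None keeps the orientation; max_speed is the mean speed in mm/s. With guard (N) it stops when the force on the tool has changed by that much, and returns True; else False.
- goto_joints(angles): joint-space move.
- open_gripper() and clamp(): open the fingers fully, or close them until they stop; the grip force is fixed at half the most.
- wait(seconds).
- inverse_kinematics(position, orientation): joint angles nearest the present ones, or None.
- read_state(): the state.
- camera(name): name is "scene" or "top"; returns a dict with "image" (400x640x3 uint8, blue, green, red), "range_z" (400x640 float32, mm along the optical axis (not along the pixel's ray), 0 where there is no reading), "fx", "fy", "cx", "cy" (pixels), "dist_coeffs" ([k1, k2, p1, p2, k3] as OpenCV has them; the pictures are not rectified), "cam_to_world" (4x4, takes a point from camera to world coordinates). Camera axes: x right, y up, looking along -z (the intrinsics and any distortion apply to the point x, -y, -z); pixel columns grow to the right and rows downward; lengths in mm; the calibration is good to about 2 mm. A picture is of the moment at which its call begins.
A pose or a line that the arm cannot do raises PlanningError and nothing moves.
- finish_job(): hands the job in; it is judged then, once.
The state is a dict: "time": time; "qpos": joint angles; "qvel": joint speeds; "joint_efforts": joint torques, N m; "eef_pos": TCP position; "tool_rot": TCP orientation; "ft_force": force on the tool from outside, world axes, zero at the start; "torque": the same for the moment, N m; "finger_gap": finger opening in mm; "gripper_force": force on a finger pad.
Only numpy, scipy, OpenCV 4.12 (cv2) and the standard library are available. Lean on these libraries where they do the work, as an engineer would, in place of code of your own. Each camera call takes 0.05 s, during which the arm holds its last target. There are 200 camera calls.

## Task

On this sharpening bench, set the swivel holder that carries the green whetstone to 60 degrees (yellow line = 0, thick white lines = 30, 60 and 90): turn it by its stone until the 60 line stands at the red index line, then let go. Leave the brown stone's holder at its setting and the knife where it lies.

Things in the scene. Friction and masses are not known exactly. Their poses are not given: they have to be found in the camera images.
- green_swivel (a joint): reading of the green stone's holder, rad (60 degrees = 1.047), growing counter-clockwise from above; stops at 0 and 1.571; 0.25 N m friction, no spring. Black turntable, 190 mm wide, top at z 28 mm, on a fixed base 200 mm wide; a lug out to radius 132 mm bears the red index. Rim scale: a line every 10 degrees, yellow 0 at the stone's +x end, the rest clockwise of it. At 0 yellow meets red.
- green_stone (a point): centre of the green whetstone, 140 long x 45 wide x 40 mm high, clamped on the turntable (turning it turns the table). On the vertical turning axis, 54 mm above the bench; stone's top at 74 mm, underside 34 mm. x axis: along the stone to the yellow zero line; z up. Its 45 mm width is free to grip from above; low steel stops (to 48 mm above the bench) stand at its two ends.
- brown_end (a point): bystander: a second swivel holder, alike but with a brown stone. The point is the middle of that stone's end face at the yellow line, 54 mm above the bench, 70 mm from its turning axis; x axis along the stone, outward. It is to keep its setting.
- knife_mid (a point): a loose kitchen knife about 285 mm long lying flat on the bench beyond the holders, dark wooden handle, steel blade; the point is at the joint of blade and handle, 9 mm above the bench, x axis towards the tip. It is to be left alone.
Things that resemble listed ones, but are neither listed nor needed, are in the scene too. Leave any blue or orange look-alike of the part that bears green_swivel alone.

How it is judged:
By the outcome, as a careful person would: the job done as asked, in the order asked, and still so for the second after the job is handed in, with the robot touching nothing.
It also fails if it takes over 29 s, if anything falls off the work surface, if the arm or the gripper's body presses on something with over 40 N, if the wrist force passes 120 N, or if a joint passes its speed limit or range.

## Working session

There is one attempt and no reset: what is moved stays moved. The work goes in short steps, each a Python script; the robot and the scene stay as the last script left them, time stands still between calls to the robot, and variables do not carry over. Pictures are saved under pics/ and viewed, at most 10 in all, crops included, and the job is handed in when it is done.

```bash
mkdir -p pics; ls; python3 - <<'E'
from workcell import *
import cv2,pickle
d={n:camera(n) for n in("scene","top")}
pickle.dump(d,open("c0.pkl","wb"))
for n in d: cv2.imwrite(f"pics/{n}0.png",d[n]["image"]); print(n,d[n]["cam_to_world"].round(2).tolist(),d[n]["fx"],d[n]["dist_coeffs"])
s=read_state();print(s["time"],s["tool_rot"])
E
```

```text
pics
scene [[-0.78, -0.42, 0.47, 1092.03], [0.63, -0.52, 0.58, 617.27], [0.01, 0.74, 0.67, 893.17], [0.0, 0.0, 0.0, 1.0]] 424.8763249245323 [0.01210278 0.         0.         0.         0.        ]
top [[-0.02, 0.99, -0.12, 368.38], [-1.0, -0.02, 0.01, -79.11], [0.0, 0.12, 0.99, 1248.47], [0.0, 0.0, 0.0, 1.0]] 404.70743716025845 [-0.05659242  0.          0.          0.          0.        ]
0.1 [[ 9.41843138e-01  3.36052598e-01 -3.92131452e-04]
 [ 3.36052822e-01 -9.41842695e-01  9.15628094e-04]
 [-6.16269436e-05 -9.94154919e-04 -9.99999504e-01]]
```

View pics/top0.png

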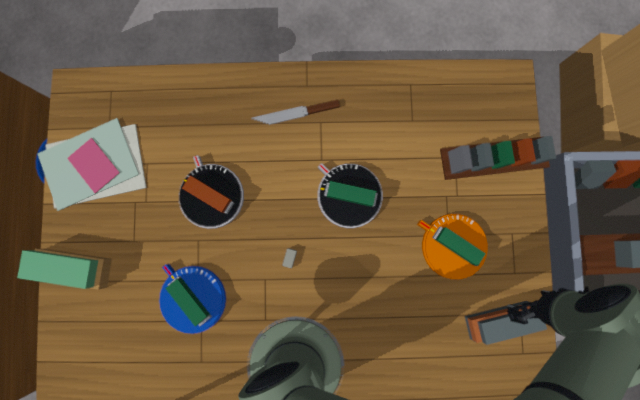

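View pics/scene0.png

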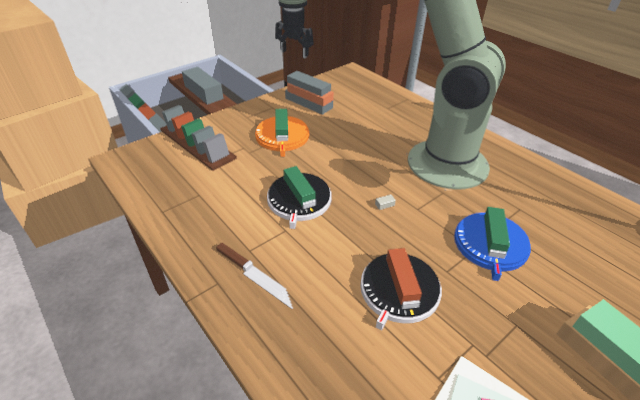

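The top view shows the green stone on the black holder at about (350,194), with its red lug at (323,170). The brown holder is at (210,195) and the knife at (300,112). The blue and orange holders are look-alikes.

```bash
cat > h.py <<'E'
import numpy as np,cv2
def ray(c,px,z):
    K=np.array([[c["fx"],0,c["cx"]],[0,c["fy"],c["cy"]],[0,0,1]])
    u=cv2.undistortPoints(np.array(px,float).reshape(-1,1,2),K,np.array(c["dist_coeffs"]))[:,0]
    d=np.c_[u[:,0],-u[:,1],-np.ones(len(u))]@np.array(c["cam_to_world"])[:3,:3].T
    o=np.array(c["cam_to_world"])[:3,3]
    return o+d*((z-o[2])/d[:,2])[:,None]
def mask(c,lo,hi,roi):
    h=cv2.cvtColor(c["image"],cv2.COLOR_BGR2HSV); m=cv2.inRange(h,lo,hi)
    z=np.zeros_like(m); x0,y0,x1,y1=roi; z[y0:y1,x0:x1]=m[y0:y1,x0:x1]; return z
def pts(m): y,x=np.nonzero(m); return np.c_[x,y]
def crop(c,roi,k): x0,y0,x1,y1=roi; return cv2.resize(c["image"][y0:y1,x0:x1],None,fx=k,fy=k,interpolation=cv2.INTER_CUBIC)
def look(c,roi,zstone=74):
    """stone top rect, red index and yellow line, world"""
    g=mask(c,(55,90,60),(90,255,255),roi); w=ray(c,pts(g),zstone)[:,:2]
    r=cv2.minAreaRect(w.astype(np.float32)); b=cv2.boxPoints(r)
    e=b[1]-b[0]; f=b[2]-b[1]; e=e if np.hypot(*e)>np.hypot(*f) else f
    red=mask(c,(0,120,120),(8,255,255),roi)|mask(c,(170,120,120),(180,255,255),roi)
    yel=mask(c,(22,120,120),(33,255,255),roi)
    R=ray(c,pts(red),28)[:,:2] if red.any() else None; Y=ray(c,pts(yel),28)[:,:2] if yel.any() else None
    return dict(c=np.array(r[0]),size=r[1],ang=np.degrees(np.arctan2(e[1],e[0])),red=R,yel=Y)
E
python3 - <<'E'
from h import *;import pickle
d=pickle.load(open("c0.pkl","rb"))
rois={"top":(312,158,390,232),"scene":(260,158,338,232)}
ims=[]
for n,roi in rois.items():
    c=d[n];r=look(c,roi);print(n,r["c"],r["size"],r["ang"],[None if r[k] is None else (len(r[k]),r[k].mean(0).round(1)) for k in("red","yel")])
    ims.append(crop(c,roi,5))
cv2.imwrite("pics/crop0.png",np.hstack(ims))
E
```

```text
top [ 508.0718689  -172.98858643] (137.94932556152344, 47.30910873413086) 76.64601 [(13, array([592.2, -96.2])), (8, array([529.8, -88.2]))]
scene [ 521.55053711 -158.21322632] (169.093994140625, 61.54174041748047) 76.7456 [(9, array([588.5, -99.8])), (9, array([530. , -89.2]))]
```

View pics/crop0.png

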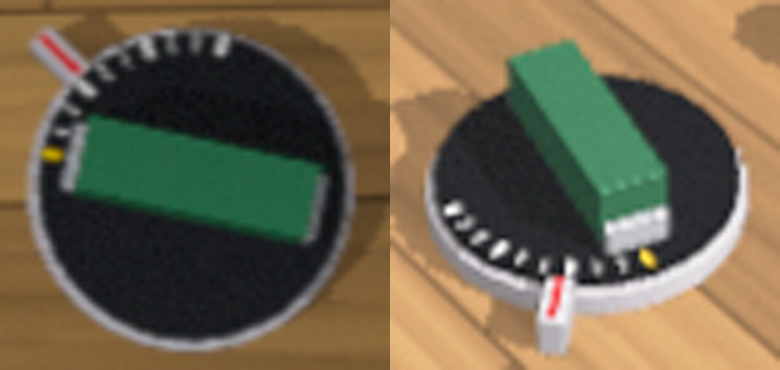

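The crops put the yellow zero line at stone angle about 77° and the red index at about 43°, so the reading is about 34°. It needs about +26° CCW. I'll refine the centre from the disc rim and grip the stone there.

```bash
cat >> h.py <<'E'
def disc(c,roi):
    h=cv2.cvtColor(c["image"],cv2.COLOR_BGR2HSV)[...,2]; m=np.zeros_like(h); x0,y0,x1,y1=roi
    m[y0:y1,x0:x1]=(h[y0:y1,x0:x1]<50)*255
    n,l,s,_=cv2.connectedComponentsWithStats(m); i=1+s[1:,4].argmax()
    w=ray(c,pts(l==i),28)[:,:2].astype(np.float32); return cv2.minEnclosingCircle(w)
def Rz(a):
    a=np.radians(a);x=np.array([np.cos(a),np.sin(a),0]);z=np.array([0,0,-1.]);return np.c_[x,np.cross(z,x),z]
E
python3 - <<'E'
from h import *;import pickle
from workcell import *
d=pickle.load(open("c0.pkl","rb"))
for n,roi in {"top":(312,158,390,232),"scene":(260,158,338,232)}.items():
    (cc,r)=disc(d[n],roi);L=look(d[n],roi);print(n,cc,r)
    for k in("red","yel"):
        v=L[k].mean(0)-cc;print(k,np.degrees(np.arctan2(v[1],v[0])),np.hypot(*v))
for a in (76.6,76.6+26,76.6-180,76.6+26-180):
    print(a,inverse_kinematics([509,-174,150],Rz(a)))
E
```

```text
top (509.6585693359375, -174.28408813476562) 91.96732330322266
red 43.42660765408462 113.64819003421164
yel 76.85118071273565 88.3536278086051
scene (537.0693969726562, -178.0386505126953) 90.41527557373047
red 56.68645679742125 93.60007715054812
yel 94.53207195777097 89.15010266074313
76.6 [ 0.52894111  0.5173532  -0.41893434  1.89021745  0.28634939  0.79276331
 -0.27799319]
102.6 [ 0.60083631  0.53353184 -0.51898224  1.88648783  0.35457388  0.8132928
  0.11456511]
-103.4 [-0.38640628  0.68693948  0.9022083   1.93606922 -0.70761837  0.87191363
 -2.48410509]
-77.4 [ 0.0137573   0.5088284   0.27992338  1.91748874 -0.20049822  0.74205836
 -2.51326398]
```

```bash
python3 - <<'E'
from h import *
from workcell import *
def yaw(): R=read_state()["tool_rot"]; return np.degrees(np.arctan2(R[1][0],R[0][0]))
c=[509.7,-174.2]
movep(c+[140],Rz(76.8)); s=read_state(); q=np.array(s["qpos"]);y0=yaw();print(s["time"],q.round(3),y0)
q2=q.copy();q2[6]+=.1;goto_joints(q2);sg=np.sign(yaw()-y0);print(yaw(),sg);goto_joints(q)
print(movel(c+[43],max_speed=100,guard=15)); clamp()
s=read_state();print(s["time"],s["eef_pos"],s["finger_gap"],s["ft_force"],s["gripper_force"])
E
```

```text
1.9833 [ 0.525  0.533 -0.412  1.895  0.296  0.773 -0.283] 76.67542522689489
82.18414035021296 1.0
False
4.0833 [ 509.07856201 -174.18532078   43.42774182] 44.290515500277415 [-6.94580612  2.04376303 13.23329445] 62.10889220237732
```

```bash
python3 - <<'E'
from h import *
from workcell import *
import pickle
def yaw(): R=read_state()["tool_rot"]; return np.degrees(np.arctan2(R[1][0],R[0][0]))
q=np.array(read_state()["qpos"]);y=yaw();print(y)
q[6]+=np.radians(103.4-y);goto_joints(q);wait(.2);s=read_state();print(yaw(),s["ft_force"],s["torque"])
open_gripper();p=s["eef_pos"];movel([p[0],p[1],150]);
p=[330,-330,230]; movep(p,Rz(60))
d={n:camera(n) for n in("scene","top")};pickle.dump(d,open("c1.pkl","wb"))
print(read_state()["time"])
ims=[]
for n,roi in {"top":(312,158,390,232),"scene":(260,158,338,232)}.items():
    L=look(d[n],roi);cc=np.array([509.66,-174.28]);print(n,L["c"],L["size"],L["ang"])
    for k in("red","yel"):
        if L[k] is None: continue
        v=L[k].mean(0)-cc;print(k,np.degrees(np.arctan2(v[1],v[0])),np.hypot(*v))
    ims.append(crop(d[n],roi,5))
cv2.imwrite("pics/crop1.png",np.hstack(ims))
E
```

```text
76.65581440260172
103.4082582154719 [-6.50317063  0.88472545  4.50393134] [0.26481042 0.69879421 0.25121625]
7.2583
top [ 508.04946899 -173.58599854] (45.59016036987305, 139.3998260498047) -76.93554
red 43.425606601147095 113.6443407384568
yel 103.32206850158589 88.10089549747377
scene [ 522.37713623 -158.74932861] (78.13172912597656, 158.5184326171875) -76.58879
red 43.30708829612397 110.0609569631387
yel 103.92845073780167 86.17296528168102
```

View pics/crop1.png

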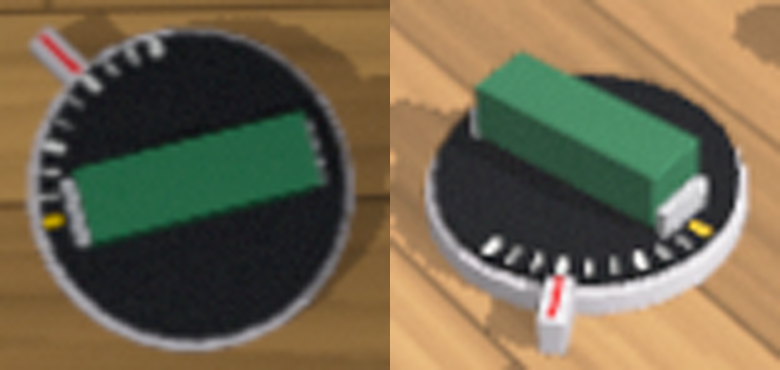

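The crops show the third thick line (60) in line with the red index, at (92,82) against (78,70) in the left crop. I'll check that line numerically once, along with the bystanders.

```bash
python3 - <<'E'
from h import *;import pickle
d=pickle.load(open("c1.pkl","rb"));d0=pickle.load(open("c0.pkl","rb"));cc=np.array([509.66,-174.28])
for n,roi in {"top":(312,158,390,232),"scene":(260,158,338,232)}.items():
    c=d[n];x,y=np.meshgrid(np.arange(roi[0],roi[2],.2),np.arange(roi[1],roi[3],.2))
    im=cv2.remap(c["image"],x.astype(np.float32),y.astype(np.float32),cv2.INTER_LINEAR).astype(float).reshape(-1,3)
    w=ray(c,np.c_[x.ravel(),y.ravel()],28)[:,:2]-cc;r=np.hypot(*w.T);a=np.degrees(np.arctan2(w[:,1],w[:,0]))
    V=np.clip(im.min(1)-60,0,None);s=(r>80)&(r<89)&(abs(a-43.4)<5)
    red=np.clip(im[:,2]-im[:,1]-70,0,None);t=(r>98)&(r<130)&(abs(a-43.4)<8)
    print(n,"tick",(V*a)[s].sum()/V[s].sum(),"red",(red*a)[t].sum()/red[t].sum())
g=cv2.absdiff(d["top"]["image"],d0["top"]["image"]).max(2)
print("brown diff",g[150:235,170:250].max(),"knife diff",g[90:130,245:350].max())
E
```

```text
top tick 43.07505045925677 red 43.717742873175524
scene tick 42.86547049301075 red 43.3650754673899
brown diff 18 knife diff 9
```

```bash
python3 -c "
from workcell import *
print(read_state()['time'],finish_job())"
```

```text
the job is handed in; nothing more can be done
7.2583 None
```

The green stone's holder now reads 60° to within about 0.6° as measured in both camera views, the gripper has let go and is clear, the brown holder and knife show no movement, and the job was handed in at 7.3 s.

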